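Slide the stock tray home past its spring catch

TASK

On the pharmacy counter, press the red pad of the spring catch down with a fingertip and, keeping it held down, push the green tray by its yellow lug past the catch until the tray is fully home against its end stop; then let go so that the catch springs up behind the lug, and move clear. Only press and push gently, grip and lift nothing, and leave the jars standing untouched in the tray and everything else on the counter where it is.

Things in the scene. Friction and masses are not known exactly. Their poses are not given: they have to be found in the camera images.
- runner: Fixed aluminium base plate (200 x 295 x 8 mm) with rails carrying the green tray; placed and turned differently each time. Origin on the counter (z 0) under mid tray width. +y: direction in which the tray is pushed home; +x: side of lug and catch. Plate covers x -65 to 135, y -135 to 160 mm; grey end stop, 48 mm tall, at y 142 to 156 mm.
- tray_travel (a joint): Travel (m) along runner +y of the open green tray, 110 x 180 mm, top 68 mm above the counter. 0 = farthest back, 0.081 = home at the end stop; starts at 0 to 0.03. About 1.5 N friction, stays where left, cannot lift off. With the catch up it cannot pass 0.035 (lug meets tooth); past 0.075 the tooth can spring up behind the lug.
- tray: The green tray with its yellow push lug. Origin: under the centre of the tray's underside, at runner x 0, y (-30 + travel), z 18 mm; axes as the runner's. The lug on its +x side: runner x 55 to 128 mm, 28 mm long in travel, 38 to 80 mm above the counter, flat upright rear (-y) face to push on, sloped front. 2 to 5 N towards +y moves the tray.
- lug_face (a point): Point on the lug's upright rear face to push at, 60 mm above the counter, in line with the middle of the pad's free strip: runner x 105, y (-63 + tray travel) mm.
- catch: Red pad of the spring catch, a flat strip beside the tray, passing under the lug: runner x 60 to 125, y -135 to 30 mm, 8 mm thick. Origin on its top face, 34 mm above the counter when up, at runner x 105, y -52.5 mm: middle of the free strip x 85 to 125 mm where a finger can press and slide along. Axes as the runner's. Pressed anywhere, pad and tooth go straight down together.
- catch_press (a joint): How far (m) the catch is pressed: 0 up, 0.016 bottomed. Spring 2.4 N at first, 7.6 N at 0.013. Its steel tooth (runner x 60 to 80, y 0 to 12 mm, top 48 mm above the counter when up) blocks the lug and clears the lug's underside when pressed more than 0.010. It springs up when let go, unless the lug is over it.
- pill_jar: white pill jar with a blue cap, 42 mm diameter, 70 mm tall, standing loose in the tray (tray floor 23 mm above the counter). Origin: centre of its underside, z up. Not to be touched.
- amber_jar: amber jar with a white cap, 40 mm diameter, 65 mm tall, standing loose in the tray (tray floor 23 mm above the counter). Origin: centre of its underside, z up. Not to be touched.
- carton: red carton 60 x 45 x 95 mm standing on the counter. Origin: centre of its underside, z up. A bystander, not to be moved.
- tin: low aluminium tin, 60 mm diameter, 40 mm tall, standing near the pad side of the runner. Origin: centre of its underside, z up. A bystander, not to be moved.
- glass: empty drinking glass, 70 mm diameter, 110 mm tall. Origin: centre of its underside, z up. A bystander, not to be moved.
- spray_bottle: white bottle with a green label, 68 mm diameter, 180 mm tall. Origin: centre of its underside, z up. A bystander, not to be moved.
- stapler: blue desk stapler about 145 x 36 x 55 mm. Origin: centre of its underside, z up. A bystander, not to be moved.

How it is judged:
By the outcome, as a careful person would: the job done as asked, in the order asked, and still so for the second after the job is handed in, with the robot touching nothing.
It also fails if it takes over 35 s, if anything falls off the work surface, if the arm or the gripper's body presses on something with over 40 N, if the wrist force passes 120 N, or if a joint passes its speed limit or range.

ROBOT

A 7-joint arm with a two-finger parallel gripper is mounted at the origin on the work surface. World frame = base frame: x ahead of the robot, y to its left, z up, the work surface at z = 0. Lengths are in m, angles in rad, forces in N, time in s.
With the tool pointing down it reaches from about 0.425 to 0.875 m from the base axis. Payload 4.7 kg.
Tool frame: the origin (TCP) lies midway between the tips of the shut fingers; the grasp point (between the pads) lies 19 mm behind it (ctrl.grip_point_offset is the distance from the TCP to the grasp point, in m); z points along the fingers, y is the line along which they close (so a half turn about z gives the same grasp; the last joint's range is limited). The gripper opens to 87 mm and grips with 3 to 60 N. Pads are 19 mm wide; open, the fingers measure 117 mm over their backs; the gripper's body (75 mm by 190 mm) begins 51 mm behind the grasp point.
Start: joints at [0.014, 0.321, -0.07, 1.45, 0.023, 1.371, -0.057], TCP at [0.65, -0, 0.223] pointing down, gripper open.
Joint ranges: [-2.86, 2.86], [-0.3, 2.09], [-1.38, 1.24], [0.06, 2.45], [-1.56, 4.7], [0.09, 2.05], [-2.69, 2.69]. Speed limits (rad/s): [2.57, 2.57, 3.14, 3.14, 3.14, 3.14, 3.14].

INTERFACE

Orientations are given as a rotation vector (axis times angle).
In Python, from bench import ctrl gives the robot as it stands. The module is installed in compiled form; this text tells all that it offers.
- The arm moves only by the shell command python3 -m handwheel 'ROWS' [OPENING] [FORCE]. ROWS is JSON, a list of rows, each an object of numbers: "x", "y", "z": the shift along the tool's x, y, z in m; "wx", "wy", "wz": the turn, a rotation vector about the tool's x, y, z in degrees. A call has 1 to 10 rows; each row is the pose to reach, as a shift and turn from the pose commanded when the call began, along the tool's axes at that moment; what a row does not reach only later rows make up. A row lasts 1/12 s, in which the tool goes at most 41.7 mm and 7.16 degrees, less where a joint would pass 70% of its speed; a pose out of reach is approached as far as the arm can. A call with a gripper value outside its range is refused whole. OPENING is the finger opening in m, from 0 to 0.087, set as the call begins (- or left out, the last holds). The fingers move at their own pace and stop on an object; FORCE is the grip in N (left out, the last holds). Time passes only in rows, so rows that repeat a pose let the fingers close. It gives the time, the measured TCP pose, the force, the opening and the grip force at its end, in the units of the state.
- ctrl.get_state(): the state, without advancing time (a new reading comes with each control period).
- ctrl.get_image(name): name is "scene" or "side" or "wrist"; returns a dict with "image" (480x640x3 uint8, red, green, blue), "K" (3x3 intrinsics, pixels), "world_to_cam" (4x4, takes a point from world to camera coordinates); the wrist camera has in their place "hand_eye" (4x4, takes a point from camera to tool coordinates, whose origin is the TCP and whose axes are the flange's). Camera axes: x right, y down, z forward; pixel columns grow to the right and rows downward; lengths in m; the calibration is good to about 2 mm. A picture is of the moment at which its call begins: read the wrist's pose just before it. There is no depth.
- ctrl.close_job(): hands the job in; it is judged then, once.
The state is a dict: "time": time; "joint_positions": joint angles; "qd": joint speeds; "joint_torque": joint torques, N m; "position": TCP position; "tool_rot": TCP orientation; "ft_force": force on the tool from outside, world axes, zero at the start; "torque": the same for the moment, N m; "grip_width": opening from 0.0 (shut) to 1.0 (fully open); "grip_force": force on a finger pad.
Only numpy, scipy, OpenCV 4.12 (cv2) and the standard library are available. Lean on these libraries where they do the work, as an engineer would, in place of code of your own. Each camera call takes 0.05 s, during which the arm holds its last target. There are 200 camera calls.

## Working session

There is one attempt and no reset: what is moved stays moved. The work goes in short steps, Python scripts to look and compute and a shell command to move; the robot and the scene stay as the last step left them, time stands still between calls to the robot, and variables do not carry over. Pictures are saved under pics/ and viewed, at most 10 in all, crops included, and the job is handed in when it is done.

```bash
mkdir -p pics; python3 - <<'E'
from bench import ctrl
import cv2,numpy as np
s=ctrl.get_state();print(s['position'],s['tool_rot'],s['time'],s['ft_force'])
ims=[]
for n in("scene","side"):
    d=ctrl.get_image(n);cv2.imwrite(f'pics/{n}0.png',d['image'][:,:,::-1]);np.savez(f'{n}0.npz',**d)
    print(n,d['K'].tolist(),np.linalg.inv(d['world_to_cam'])[:3,3])
E
```

```text
[ 6.49445928e-01 -5.70468363e-05  2.21464151e-01] [-2.22050789e+00 -2.22053547e+00  2.17107143e-03] 0.0 [ 0.31723344 -0.20192325 -0.02550617]
scene [[518.2685458125835, 0.0, 311.28646055178797], [0.0, 518.2685458125835, 236.92292424536214], [0.0, 0.0, 1.0]] [ 1.2455775  -0.30609837  0.93404282]
side [[551.1650922876768, 0.0, 315.07359414304455], [0.0, 551.1650922876768, 237.72335114243546], [0.0, 0.0, 1.0]] [ 0.05948212 -0.92874079  0.86667466]
```

View pics/scene0.png

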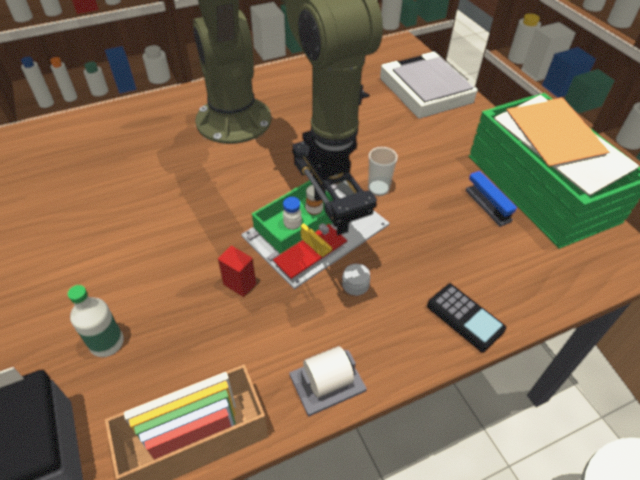

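View pics/side0.png

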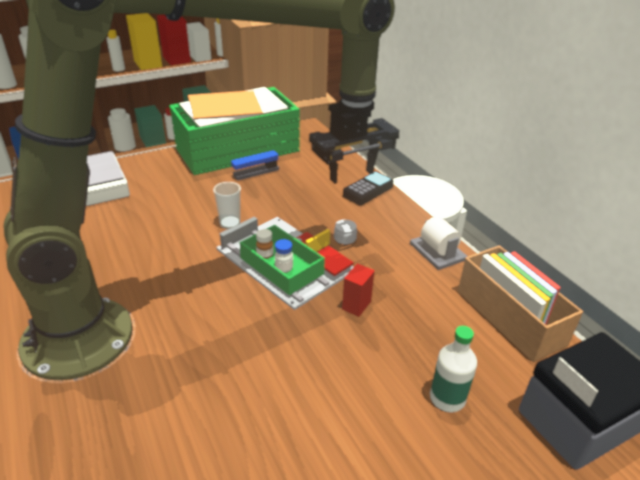

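```bash
python3 - <<'E'
import cv2,numpy as np
a=cv2.imread('pics/scene0.png')[165:315,210:410];b=cv2.imread('pics/side0.png')[190:340,200:400]
cv2.imwrite('pics/c0.png',cv2.resize(a,(800,600),interpolation=2));cv2.imwrite('pics/c1.png',cv2.resize(b,(800,600),interpolation=2))
E
```

```text
(no output)
```

View pics/c0.png

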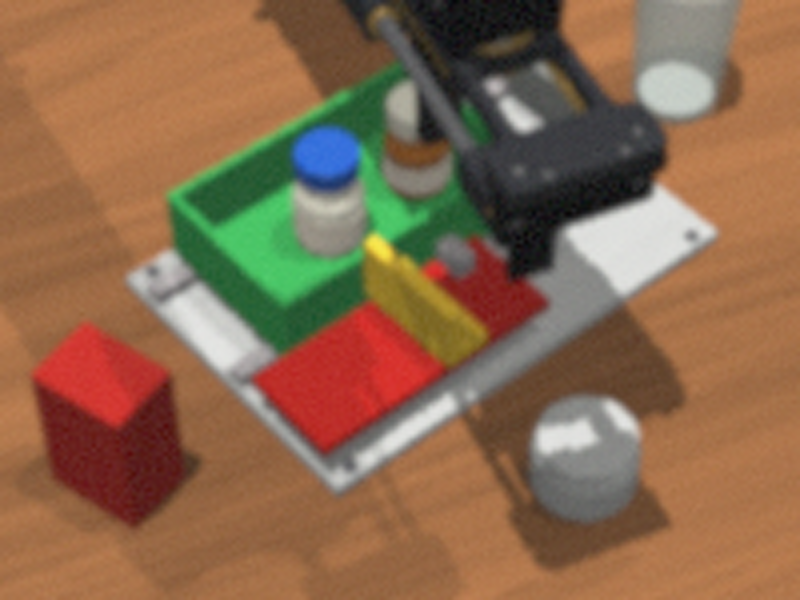

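View pics/c1.png

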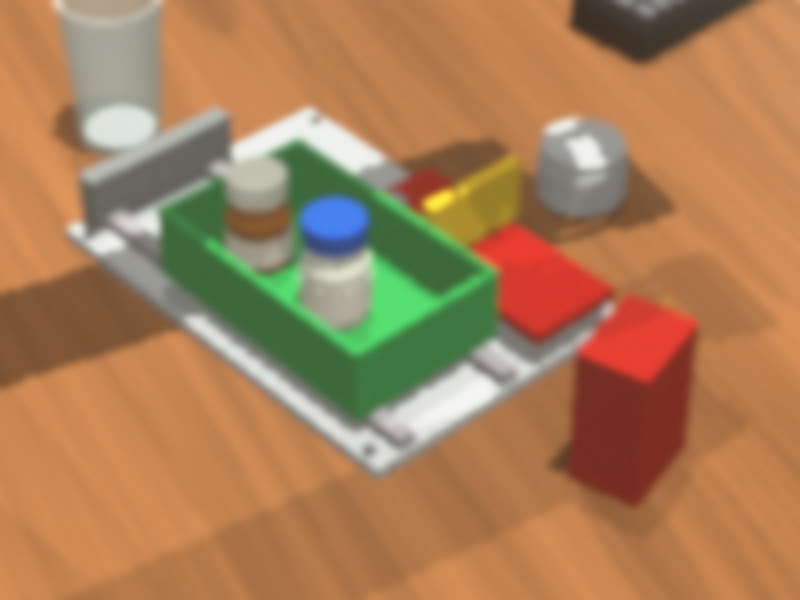

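```bash
cat > h.py <<'E'
import numpy as np
def ray(n,u,v,z):
    d=np.load(n+'0.npz');T=np.linalg.inv(d['world_to_cam']);r=T[:3,:3]@np.linalg.solve(d['K'],[u,v,1]);o=T[:3,3]
    return (o+r*(z-o[2])/r[2])[:2]
def S(u,v,z):return ray('scene',210+u/4,165+v/4,z)
def D(u,v,z):return ray('side',200+u/4,190+v/4,z)
E
python3 - <<'E'
from h import *
L=[(S,130,278,8,-65,-135),(S,337,492,8,135,-135),(S,718,235,8,135,160),(S,322,453,34,125,-135),(S,255,382,34,60,-135),(S,548,300,34,125,30),
(D,70,230,8,-65,160),(D,378,476,8,-65,-135),(D,312,108,8,135,160),(D,612,292,34,125,-135),(D,540,338,34,60,-135)]
W=np.array([f(u,v,z/1e3) for f,u,v,z,_,_ in L]);M=np.array([l[4:] for l in L])/1e3
mw,mm=W.mean(0),M.mean(0);a,b=(M-mm).T,(W-mw).T
th=np.arctan2((a[0]*b[1]-a[1]*b[0]).sum(),(a*b).sum());R=np.array([[np.cos(th),-np.sin(th)],[np.sin(th),np.cos(th)]]);o=mw-R@mm
print('th',np.degrees(th),'o',o);print(np.round(((W-o)@R-M)*1e3,1).tolist())
np.savez('run.npz',R=R,o=o,th=th)
r=lambda p:np.round((p-o)@R*1e3,1)
print('lug top rear',r(D(428,208,.08)),r(D(518,156,.08)))
print('tin',r(S(585,425,.04)),'carton',r(S(100,372,.095)),r(D(638,340,.095)))
for p in((105,-63),(105,-52.5),(105,-110)):print(p,o+R@np.array(p)/1e3)
E
```

```text
th 15.977238437668353 o [0.46805528 0.01770357]
[[3.5, 5.5], [2.4, 2.4], [3.6, 1.7], [2.0, 1.2], [5.4, 3.2], [0.8, 2.2], [-1.4, -4.0], [-5.0, -4.0], [-1.0, -3.5], [-6.9, -2.1], [-3.2, -2.7]]
lug top rear [ 51.7 -47.4] [127.6 -46. ]
tin [207.2 -16.3] carton [  48.9 -215.7] [  42.5 -222.6]
(105, -63) [ 0.58634034 -0.01396099]
(105, -52.5) [ 0.58345016 -0.0038666 ]
(105, -110) [ 0.59927735 -0.05914543]
```

```bash
python3 -m handwheel '[{"x":-0.004,"y":-0.006,"wz":7},{"x":-0.008,"y":-0.012,"wz":14},{"x":-0.012,"y":-0.018,"wz":21},{"x":-0.016,"y":-0.024,"wz":28},{"x":-0.020,"y":-0.030,"wz":35},{"x":-0.024,"y":-0.036,"wz":42},{"x":-0.028,"y":-0.042,"wz":49},{"x":-0.032,"y":-0.048,"wz":56},{"x":-0.035,"y":-0.054,"wz":63},{"x":-0.035,"y":-0.057,"wz":70}]' 0 5 && python3 -m handwheel '[{"wz":4},{"wz":4},{"wz":4}]'
python3 - <<'E'
from bench import ctrl
import cv2,numpy as np
from scipy.spatial.transform import Rotation as Ro
s=ctrl.get_state();print(Ro.from_rotvec(s['tool_rot']).as_matrix().round(3).tolist(),s['position'],s['ft_force'])
d=ctrl.get_image('wrist');cv2.imwrite('pics/w1.png',d['image'][:,:,::-1]);np.savez('wrist1.npz',p=s['position'],r=s['tool_rot'],**d)
print(d['K'].tolist(),d['hand_eye'].round(3).tolist())
E
```

```text
[[0.0, 1.0, -0.002], [1.0, -0.0, -0.0], [-0.0, -0.002, -1.0]] [ 6.49527972e-01 -6.57501877e-05  2.21569686e-01] [ 0.74260646 -0.67068776  0.77727166]
[[398.2767343745672, 0.0, 317.55830929444755], [0.0, 398.2767343745672, 237.03860087774447], [0.0, 0.0, 1.0]] [[-0.0, -0.956, -0.295, 0.082], [1.0, -0.0, -0.0, -0.0], [0.0, -0.295, 0.956, -0.162], [0.0, 0.0, 0.0, 1.0]]invalid input at $[0]: expected keys x, y, z, wx, wy, wz
```

View pics/w1.png

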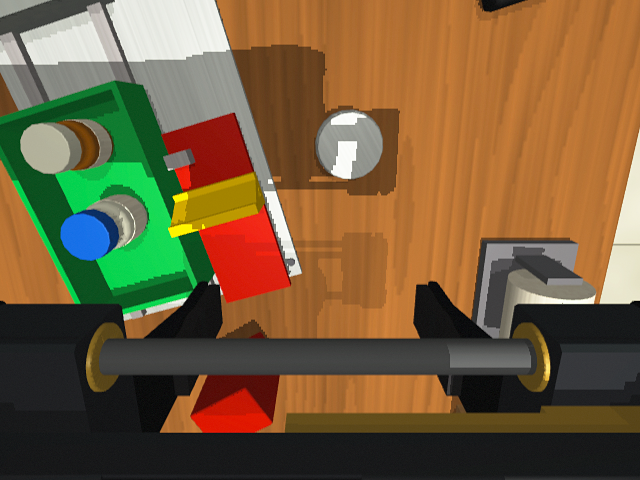

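```bash
cat >> h.py <<'E'
from scipy.spatial.transform import Rotation as Ro
def wr(f,u,v,z):
    d=np.load(f);R=Ro.from_rotvec(d['r']).as_matrix();H=d['hand_eye'];o=d['p']+R@H[:3,3];r=R@H[:3,:3]@np.linalg.solve(d['K'],[u,v,1])
    return (o+r*(z-o[2])/r[2])[:2]
E
python3 - <<'E'
from h import *
g=np.load('run.npz');R,o=g['R'],g['o']
f='wrist1.npz';r=lambda u,v,z:np.round((wr(f,u,v,z)-o)@R*1e3,1)
for n,a in dict(pad125_m135=(290,285,.034),pad125_30=(235,113,.034),pad60_30=(163,135,.034),plate135_m135=(301,273,.008),lugrearL=(170,236,.08),lugrearR=(265,208,.08),tin=(349,145,.04)).items():print(n,r(*a))
import cv2
I=cv2.imread('pics/w1.png')[100:310,130:310];cv2.imwrite('pics/w1c.png',cv2.resize(I,None,fx=2.8,fy=2.8,interpolation=0))
E
python3 -m handwheel '[{"x":-0.004,"y":-0.006,"z":0,"wx":0,"wy":0,"wz":7},{"x":-0.008,"y":-0.012,"z":0,"wx":0,"wy":0,"wz":14},{"x":-0.012,"y":-0.018,"z":0,"wx":0,"wy":0,"wz":21},{"x":-0.016,"y":-0.024,"z":0,"wx":0,"wy":0,"wz":28},{"x":-0.020,"y":-0.030,"z":0,"wx":0,"wy":0,"wz":35},{"x":-0.024,"y":-0.036,"z":0,"wx":0,"wy":0,"wz":42},{"x":-0.028,"y":-0.042,"z":0,"wx":0,"wy":0,"wz":49},{"x":-0.032,"y":-0.048,"z":0,"wx":0,"wy":0,"wz":56},{"x":-0.035,"y":-0.054,"z":0,"wx":0,"wy":0,"wz":63},{"x":-0.035,"y":-0.057,"z":0,"wx":0,"wy":0,"wz":70}]' 0 5 && python3 -m handwheel '[{"x":0,"y":0,"z":0,"wx":0,"wy":0,"wz":4},{"x":0,"y":0,"z":0,"wx":0,"wy":0,"wz":4},{"x":0,"y":0,"z":0,"wx":0,"wy":0,"wz":4}]'
python3 - <<'E'
from bench import ctrl
import cv2,numpy as np
from scipy.spatial.transform import Rotation as Ro
s=ctrl.get_state();print(Ro.from_rotvec(s['tool_rot']).as_matrix().round(3).tolist(),s['position'],s['ft_force'],s['time'])
d=ctrl.get_image('wrist');cv2.imwrite('pics/w2.png',d['image'][:,:,::-1]);np.savez('wrist2.npz',p=s['position'],r=s['tool_rot'],**d)
E
```

```text
pad125_m135 [ 123.  -130.7]
pad125_30 [125.   31.9]
pad60_30 [59.9 31.9]
plate135_m135 [ 132.5 -131.7]
lugrearL [ 52.5 -45. ]
lugrearR [132.6 -44.1]
tin [209.9 -19.3]
time: 0.98
position: [0.5921, -0.0361, 0.2223]
tool_rot: [3.095, 0.534, -0.001]
ft_force: [-0.6, -0.1, 0.2]
grip_width: 0.325
grip_force: 0.0
time: 1.23
position: [0.5929, -0.0349, 0.2224]
tool_rot: [-3.11, -0.441, 0.0]
ft_force: [0.2, -0.1, -0.7]
grip_width: 0.092
grip_force: 0.0
[[0.961, 0.278, -0.0], [0.278, -0.961, -0.0], [-0.0, -0.0, -1.0]] [ 0.59288102 -0.03492143  0.22235228] [ 0.16217993 -0.12778774 -0.6612712 ] 1.2333
```

View pics/w2.png

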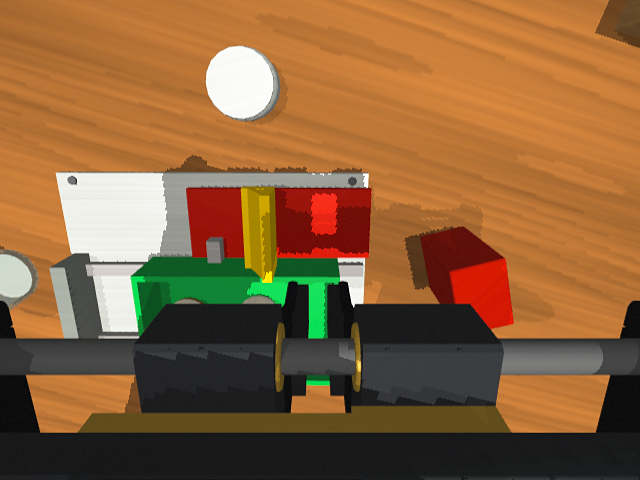

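```bash
python3 -m handwheel '[{"x":0,"y":-0.005,"z":0.03,"wx":0,"wy":0,"wz":0},{"x":0,"y":-0.01,"z":0.06,"wx":0,"wy":0,"wz":0},{"x":0,"y":-0.015,"z":0.09,"wx":0,"wy":0,"wz":0},{"x":0,"y":-0.015,"z":0.115,"wx":0,"wy":0,"wz":0},{"x":0,"y":-0.015,"z":0.135,"wx":0,"wy":0,"wz":0},{"x":0,"y":-0.015,"z":0.155,"wx":0,"wy":0,"wz":0},{"x":0,"y":-0.015,"z":0.17,"wx":0,"wy":0,"wz":0},{"x":0,"y":-0.015,"z":0.178,"wx":0,"wy":0,"wz":0},{"x":0,"y":-0.015,"z":0.178,"wx":0,"wy":0,"wz":0},{"x":0,"y":-0.015,"z":0.178,"wx":0,"wy":0,"wz":0}]' 0 5
cat > look.py <<'E'
import sys,cv2,numpy as np
from bench import ctrl
s=ctrl.get_state();g=np.load('run.npz')
print('runner',((s['position'][:2]-g['o'])@g['R']*1e3).round(1),s['position'][2],s['time'])
d=ctrl.get_image(sys.argv[1]);n=sys.argv[2];cv2.imwrite(f'pics/{n}.png',d['image'][:,:,::-1])
if len(sys.argv)>3:
    x,y,w,h=map(int,sys.argv[3:7]);cv2.imwrite(f'pics/{n}.png',cv2.resize(d['image'][y:y+h,x:x+w,::-1],(800,800*h//w),interpolation=2))
E
python3 look.py scene s3 230 165 160 120
```

```text
time: 2.12
position: [0.5891, -0.0206, 0.0447]
tool_rot: [-3.111, -0.438, 0.0]
ft_force: [-0.0, 0.5, 0.1]
grip_width: 0.005
grip_force: 0.0
runner [105.8 -70.1] 0.044702838517988716 2.1167
```

View pics/s3.png

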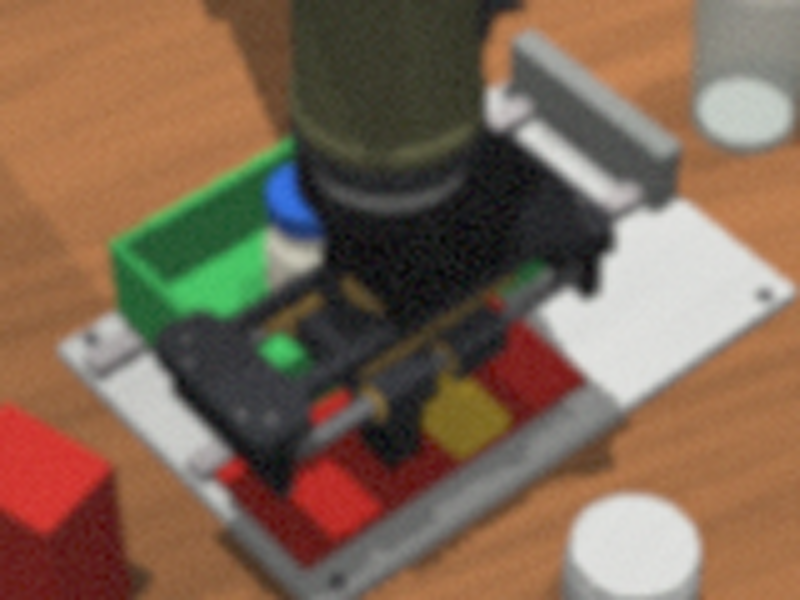

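The finger (crop 395,440) stands over the pad just behind the yellow lug (465,420), and the body clears the tray and jars. I'll press now.

```bash
python3 -m handwheel '[{"x":0,"y":0,"z":0.006,"wx":0,"wy":0,"wz":0},{"x":0,"y":0,"z":0.010,"wx":0,"wy":0,"wz":0},{"x":0,"y":0,"z":0.014,"wx":0,"wy":0,"wz":0},{"x":0,"y":0,"z":0.018,"wx":0,"wy":0,"wz":0},{"x":0,"y":0,"z":0.018,"wx":0,"wy":0,"wz":0},{"x":0,"y":0,"z":0.018,"wx":0,"wy":0,"wz":0}]'; python3 -m handwheel '[{"x":0,"y":0,"z":0.003,"wx":0,"wy":0,"wz":0},{"x":0,"y":0,"z":0.006,"wx":0,"wy":0,"wz":0},{"x":0,"y":0,"z":0.006,"wx":0,"wy":0,"wz":0},{"x":0,"y":0,"z":0.006,"wx":0,"wy":0,"wz":0}]'
```

```text
time: 2.67
position: [0.5897, -0.0206, 0.0272]
tool_rot: [3.111, 0.437, 0.002]
ft_force: [-0.1, 0.3, 5.0]
grip_width: 0.005
grip_force: 2.3
time: 3.0
position: [0.5897, -0.0206, 0.0215]
tool_rot: [3.111, 0.437, 0.002]
ft_force: [-0.4, 0.6, 7.3]
grip_width: 0.003
grip_force: 3.4
```

```bash
python3 -m handwheel '[{"x":0,"y":-0.002,"z":0.001,"wx":0,"wy":0,"wz":0},{"x":0,"y":-0.005,"z":0.001,"wx":0,"wy":0,"wz":0},{"x":0,"y":-0.008,"z":0.001,"wx":0,"wy":0,"wz":0},{"x":0,"y":-0.011,"z":0.001,"wx":0,"wy":0,"wz":0},{"x":0,"y":-0.014,"z":0.001,"wx":0,"wy":0,"wz":0},{"x":0,"y":-0.017,"z":0.001,"wx":0,"wy":0,"wz":0},{"x":0,"y":-0.019,"z":0.001,"wx":0,"wy":0,"wz":0},{"x":0,"y":-0.021,"z":0.001,"wx":0,"wy":0,"wz":0}]'; python3 -m handwheel '[{"x":0,"y":-0.002,"z":0,"wx":0,"wy":0,"wz":0},{"x":0,"y":-0.004,"z":0,"wx":0,"wy":0,"wz":0},{"x":0,"y":-0.006,"z":0,"wx":0,"wy":0,"wz":0},{"x":0,"y":-0.008,"z":0,"wx":0,"wy":0,"wz":0},{"x":0,"y":-0.010,"z":0,"wx":0,"wy":0,"wz":0}]'
```

```text
time: 3.67
position: [0.585, -0.0042, 0.0211]
tool_rot: [3.107, 0.433, 0.005]
ft_force: [1.8, -7.0, 5.6]
grip_width: 0.005
grip_force: 4.2
time: 4.08
position: [0.5823, 0.0053, 0.0211]
tool_rot: [3.107, 0.433, 0.006]
ft_force: [2.1, -6.7, 6.8]
grip_width: 0.005
grip_force: 4.2
```

```bash
python3 look.py scene s4 230 165 160 120; python3 -m handwheel '[{"x":0,"y":-0.002,"z":0,"wx":0,"wy":0,"wz":0},{"x":0,"y":-0.004,"z":0,"wx":0,"wy":0,"wz":0},{"x":0,"y":-0.006,"z":0,"wx":0,"wy":0,"wz":0},{"x":0,"y":-0.008,"z":0,"wx":0,"wy":0,"wz":0},{"x":0,"y":-0.010,"z":0,"wx":0,"wy":0,"wz":0},{"x":0,"y":-0.012,"z":0,"wx":0,"wy":0,"wz":0}]'
```

```text
runner [106.4 -43.3] 0.0211487188513754 4.0833
time: 4.63
position: [0.579, 0.017, 0.0211]
tool_rot: [3.107, 0.433, 0.005]
ft_force: [1.8, -6.7, 6.1]
grip_width: 0.006
grip_force: 4.2
```

View pics/s4.png

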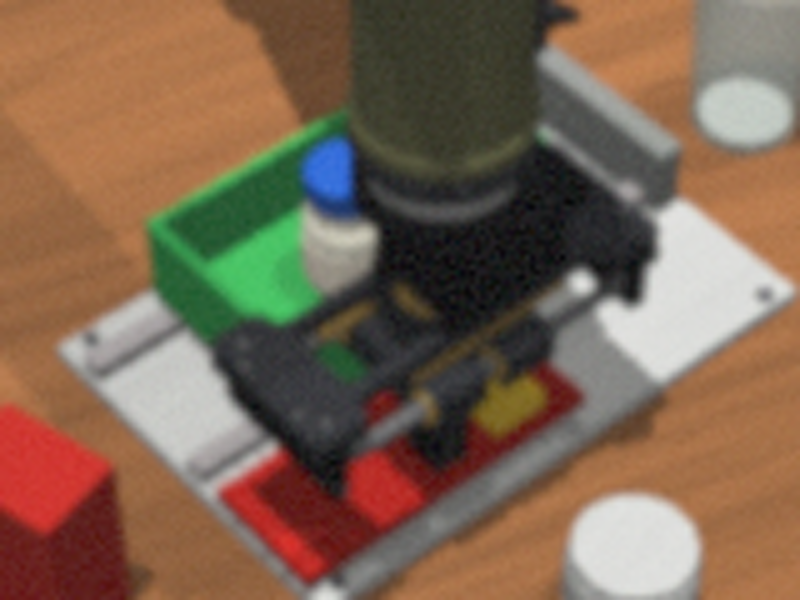

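The tray is moving with the finger (its corner went from crop x 112 to 150), the jar is upright and the pad is held down. I'll continue.

```bash
python3 -m handwheel '[{"x":0,"y":-0.002,"z":0,"wx":0,"wy":0,"wz":0},{"x":0,"y":-0.004,"z":0,"wx":0,"wy":0,"wz":0},{"x":0,"y":-0.006,"z":0,"wx":0,"wy":0,"wz":0},{"x":0,"y":-0.008,"z":0,"wx":0,"wy":0,"wz":0},{"x":0,"y":-0.010,"z":0,"wx":0,"wy":0,"wz":0},{"x":0,"y":-0.012,"z":0,"wx":0,"wy":0,"wz":0},{"x":0,"y":-0.014,"z":0,"wx":0,"wy":0,"wz":0},{"x":0,"y":-0.016,"z":0,"wx":0,"wy":0,"wz":0},{"x":0,"y":-0.018,"z":0,"wx":0,"wy":0,"wz":0},{"x":0,"y":-0.020,"z":0,"wx":0,"wy":0,"wz":0}]'; python3 -m handwheel '[{"x":0,"y":-0.0015,"z":0,"wx":0,"wy":0,"wz":0},{"x":0,"y":-0.003,"z":0,"wx":0,"wy":0,"wz":0},{"x":0,"y":-0.0045,"z":0,"wx":0,"wy":0,"wz":0},{"x":0,"y":-0.006,"z":0,"wx":0,"wy":0,"wz":0}]'
```

```text
time: 5.47
position: [0.5735, 0.0362, 0.0211]
tool_rot: [3.107, 0.433, 0.005]
ft_force: [1.1, -6.1, 6.6]
grip_width: 0.006
grip_force: 4.2
time: 5.8
position: [0.5718, 0.042, 0.0211]
tool_rot: [3.107, 0.433, 0.005]
ft_force: [2.7, -6.5, 6.3]
grip_width: 0.006
grip_force: 4.2
```

```bash
python3 -m handwheel '[{"x":0,"y":-0.001,"z":0,"wx":0,"wy":0,"wz":0},{"x":0,"y":-0.002,"z":0,"wx":0,"wy":0,"wz":0},{"x":0,"y":-0.003,"z":0,"wx":0,"wy":0,"wz":0},{"x":0,"y":-0.004,"z":0,"wx":0,"wy":0,"wz":0}]'; python3 -m handwheel '[{"x":0,"y":-0.001,"z":0,"wx":0,"wy":0,"wz":0},{"x":0,"y":-0.002,"z":0,"wx":0,"wy":0,"wz":0},{"x":0,"y":-0.002,"z":0,"wx":0,"wy":0,"wz":0}]'
```

```text
time: 6.13
position: [0.5707, 0.0459, 0.0211]
tool_rot: [3.107, 0.433, 0.005]
ft_force: [0.5, -6.2, 7.3]
grip_width: 0.005
grip_force: 4.2
time: 6.38
position: [0.5701, 0.0481, 0.0211]
tool_rot: [3.107, 0.434, 0.005]
ft_force: [2.0, -5.0, 7.5]
grip_width: 0.005
grip_force: 4.1
```

```bash
for i in 1; do python3 -m handwheel '[{"x":0,"y":-0.001,"z":0,"wx":0,"wy":0,"wz":0},{"x":0,"y":-0.002,"z":0,"wx":0,"wy":0,"wz":0},{"x":0,"y":-0.002,"z":0,"wx":0,"wy":0,"wz":0}]'; python3 -m handwheel '[{"x":0,"y":-0.001,"z":0,"wx":0,"wy":0,"wz":0},{"x":0,"y":-0.002,"z":0,"wx":0,"wy":0,"wz":0},{"x":0,"y":-0.002,"z":0,"wx":0,"wy":0,"wz":0}]'; done; python3 look.py scene s5 230 165 160 120
```

```text
time: 6.63
position: [0.5696, 0.0498, 0.0211]
tool_rot: [3.107, 0.433, 0.005]
ft_force: [1.8, -6.4, 8.2]
grip_width: 0.008
grip_force: 4.8
time: 6.88
position: [0.5696, 0.0498, 0.0211]
tool_rot: [3.106, 0.431, 0.006]
ft_force: [2.7, -8.8, 6.6]
grip_width: 0.004
grip_force: 6.2
runner [106.4   3. ] 0.021139711282188802 6.8833
```

View pics/s5.png

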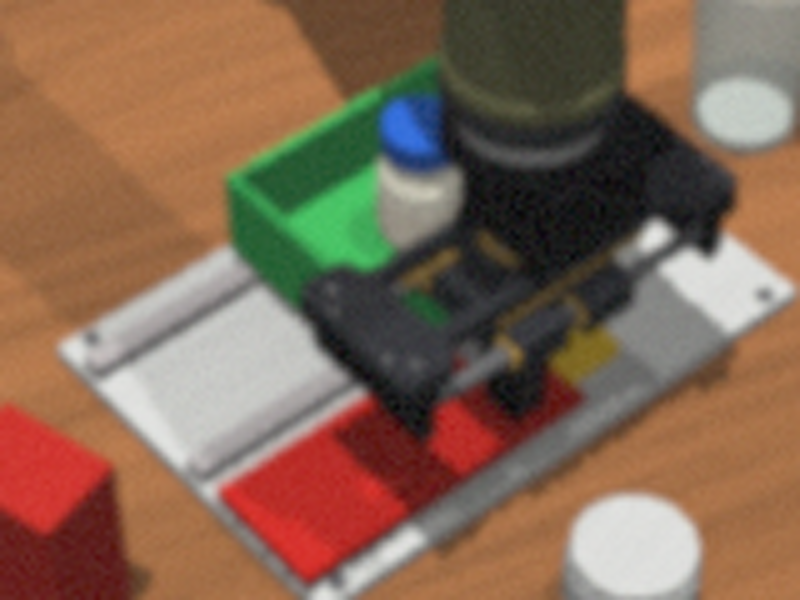

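```bash
python3 -m handwheel '[{"x":0,"y":-0.001,"z":0,"wx":0,"wy":0,"wz":0},{"x":0,"y":-0.002,"z":0,"wx":0,"wy":0,"wz":0},{"x":0,"y":-0.002,"z":0,"wx":0,"wy":0,"wz":0}]'; python3 -m handwheel '[{"x":0,"y":0.002,"z":0,"wx":0,"wy":0,"wz":0},{"x":0,"y":0.005,"z":0,"wx":0,"wy":0,"wz":0},{"x":0,"y":0.008,"z":0,"wx":0,"wy":0,"wz":0},{"x":0,"y":0.011,"z":0,"wx":0,"wy":0,"wz":0},{"x":0,"y":0.011,"z":-0.004,"wx":0,"wy":0,"wz":0},{"x":0,"y":0.011,"z":-0.01,"wx":0,"wy":0,"wz":0},{"x":0,"y":0.011,"z":-0.018,"wx":0,"wy":0,"wz":0},{"x":0,"y":0.011,"z":-0.03,"wx":0,"wy":0,"wz":0},{"x":0,"y":0.011,"z":-0.05,"wx":0,"wy":0,"wz":0}]';python3 -m handwheel '[{"x":0,"y":0,"z":-0.03,"wx":0,"wy":0,"wz":0},{"x":0,"y":0,"z":-0.06,"wx":0,"wy":0,"wz":0},{"x":0.02,"y":0.02,"z":-0.09,"wx":0,"wy":0,"wz":0},{"x":0.04,"y":0.04,"z":-0.12,"wx":0,"wy":0,"wz":0},{"x":0.05,"y":0.06,"z":-0.14,"wx":0,"wy":0,"wz":0},{"x":0.05,"y":0.06,"z":-0.14,"wx":0,"wy":0,"wz":0},{"x":0.05,"y":0.06,"z":-0.14,"wx":0,"wy":0,"wz":0}]'; python3 look.py side d6 200 190 200 150
```

```text
time: 7.18
position: [0.5696, 0.0499, 0.0212]
tool_rot: [3.104, 0.429, 0.007]
ft_force: [3.8, -12.8, 6.4]
grip_width: 0.005
grip_force: 7.8
time: 7.93
position: [0.5673, 0.0456, 0.0684]
tool_rot: [3.11, 0.436, -0.008]
ft_force: [0.1, 0.1, 0.0]
grip_width: 0.002
grip_force: 0.0
time: 8.52
position: [0.6348, 0.0005, 0.2109]
tool_rot: [3.11, 0.432, 0.002]
ft_force: [-1.2, 0.8, -0.6]
grip_width: 0.01
grip_force: 0.0
runner [155.5 -62.4] 0.21088768930360385 8.5167
```

View pics/d6.png

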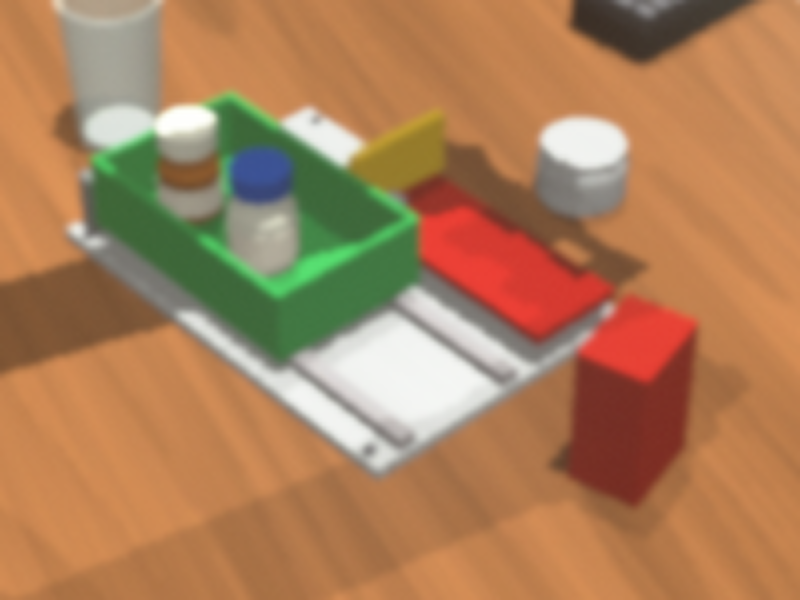

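The tray is against the stop, the pad corners (612,292) and (540,338) are back at their raised pixels, and the jars, carton and tin are undisturbed. I'm handing in.

```bash
python3 -c "
from bench import ctrl
print(ctrl.close_job())"
```

```text
the job is handed in; nothing more can be done
None
```

The green tray is home against its end stop with the catch sprung up behind the lug, going by the last side image. The jars are still standing, the arm is clear, and the job was handed in at about 8.6 s.

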